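# Put the eyelet punches back with their bottom dies

## Robot

A 6-joint arm with a two-finger parallel gripper is mounted at the origin on the work surface. World frame = base frame: x ahead of the robot, y to its left, z up, the work surface at z = 0. Lengths are in m, angles in rad, forces in N, time in s.
With the tool pointing down it reaches from about 0.325 to 0.875 m from the base axis. Payload 4.4 kg.
Tool frame: the origin (TCP) lies on the centre line of the jaws, within the pads' length; the fingertips stand 8 mm ahead of it and the grasp point (between the pads) lies 11 mm behind it; z points along the fingers, x is the direction in which the jaws open and shut, and the axes are right-handed (so a half turn about z gives the same grasp; the last joint's range is limited). The gripper opens to 85 mm and grips with 20 to 120 N. Pads are 22 mm wide; open, the fingers measure 114 mm over their backs; the gripper's body (76 mm by 85 mm) begins 54 mm behind the grasp point. The pads swing forward as they close: fully open they stand 13 mm farther back than shut.
Start: joints at [-1.27, 0.207, 1.542, -0, 1.393, -0.15], TCP at [0.251, -0.518, 0.239] pointing down, gripper open.
Joint ranges: [-2.73, 2.73], [-0.86, 2.22], [0.23, 2.46], [-1.11, 4.25], [0.08, 2.63], [-2.82, 2.82]. Speed limits (rad/s): [2.79, 2.79, 3.14, 3.14, 3.14, 3.14].

## Interface

Orientations are given as a rotation vector (axis times angle).
In Python, from rig import * gives the robot as it stands.
- The arm moves only by the shell command python3 -m handwheel 'ROWS' [FORCE]. ROWS is JSON, a list of rows, each an object with "delta_pos": the shift along the world's x, y, z in m, a list of three; "rotation": the turn, a rotation vector about the world's x, y, z in rad, a list of three; "claw": the gripper command: -1 is shut, 1 is fully open, values between are in proportion. In form: [{"delta_pos": [tx, ty, tz], "rotation": [ax, ay, az], "claw": claw}, ...]. A call has 1 to 20 rows; each row is the pose to reach, as a shift and turn from the pose measured when the call began; what a row does not reach only later rows make up. A row lasts 1/8 s, in which the tool goes at most 62.5 mm and 10.7 degrees, less where a joint would pass 70% of its speed; a pose out of reach is approached as far as the arm can. A call with a gripper value outside its range is refused whole. The fingers move at their own pace and stop on an object; FORCE is the grip in N (left out, the last holds). Time passes only in rows, so rows that repeat a pose let the fingers close. It gives the time, the measured TCP pose, the force and the opening at its end, in the units of the state.
- get_obs(): the state, without advancing time (a new reading comes with each control period).
- get_image(name): name is "scene" or "top" or "wrist"; returns a dict with "pixels" (480x640x3 uint8, red, green, blue), "mtx" (3x3 intrinsics, pixels), "k1" (the pictures are not rectified: a ray, as slopes to the right and down, at radius r is drawn at 1 + k1 r^2 times it, then the intrinsics apply), "R" (3x3) and "t" (3): a world point X has camera coordinates R X + t. Camera axes: x right, y down, z forward; pixel columns grow to the right and rows downward; lengths in m; the calibration is good to about 2 mm. A picture is of the moment at which its call begins. There is no depth.
- job_done(): hands the job in, once; it reports no verdict.
The state is a dict: "time_s": time; "joint_positions": joint angles; "dq": joint speeds; "tau": joint torques, N m; "tcp_pos": TCP position; "ee_rot": TCP orientation; "contact_force": force on the tool from outside, world axes, zero at the start; "ft_torque": the same for the moment, N m; "gripper_width": finger opening in m.
Only numpy, scipy, OpenCV 4.12 (cv2) and the standard library are available. Lean on these libraries where they do the work, as an engineer would, in place of code of your own. Each camera call takes 0.05 s, during which the arm holds its last target. There are 200 camera calls.

## Task

Put the four steel eyelet punches back into their sets: stand each punch upright, head down, on the floor of the empty half of the die box whose bottom die has the same outline and size as the punch's head. Leave the jar of eyelets and the thread reel where they stand.

Things in the scene. Friction and masses are not known exactly. Their poses are not given: they have to be found in the camera images.
- shank_large (a point): the large round eyelet punch: bare steel, loose, standing on the bench head down, 68 mm tall: a round head 52 mm in diameter and 14 mm thick at the bottom, a short cone up to 20 mm, and above it a darker round shank 16 mm in diameter up to the top, by which it is held. This point is in the shank's axis, 46 mm above the underside; z runs up the shank
- shank_small (a point): the small round eyelet punch: bare steel, loose, standing on the bench head down, 68 mm tall: a round head 28 mm in diameter and 14 mm thick at the bottom, a short cone up to 20 mm, and above it a darker round shank 16 mm in diameter up to the top, by which it is held. This point is in the shank's axis, 46 mm above the underside; z runs up the shank
- shank_oval (a point): the oval eyelet punch: bare steel, loose, standing on the bench head down, 68 mm tall: an oval head 60 x 32 mm (long along its x) and 14 mm thick at the bottom, a short cone up to 20 mm, and above it a darker round shank 16 mm in diameter up to the top, by which it is held. This point is in the shank's axis, 46 mm above the underside; z runs up the shank
- shank_square (a point): the square eyelet punch: bare steel, loose, standing on the bench head down, 68 mm tall: a square head 44 x 44 mm and 14 mm thick at the bottom, a short cone up to 20 mm, and above it a darker round shank 16 mm in diameter up to the top, by which it is held. This point is in the shank's axis, 46 mm above the underside; z runs up the shank
- slot_large (a point): empty half of the large round set's die box: a fixed open plywood box 168 x 86 x 24 mm (walls 4, floor 6), split across into two halves 78 x 78 mm inside; the half nearer the robot is empty, the other holds a steel round bottom die 52 mm in diameter (18 tall, plus a 4 mm pin). The point is the centre of the empty half's floor, 6 mm above the bench; x points along the box to the die, 82 mm away, z up
- slot_small (a point): empty half of the small round set's die box: a fixed open plywood box 168 x 86 x 24 mm (walls 4, floor 6), split across into two halves 78 x 78 mm inside; the half nearer the robot is empty, the other holds a steel round bottom die 28 mm in diameter (18 tall, plus a 4 mm pin). The point is the centre of the empty half's floor, 6 mm above the bench; x points along the box to the die, 82 mm away, z up
- slot_oval (a point): empty half of the oval set's die box: a fixed open plywood box 168 x 86 x 24 mm (walls 4, floor 6), split across into two halves 78 x 78 mm inside; the half nearer the robot is empty, the other holds a steel oval bottom die 60 x 32 mm (18 tall, plus a 4 mm pin). The point is the centre of the empty half's floor, 6 mm above the bench; x points along the box to the die, 82 mm away, z up
- slot_square (a point): empty half of the square set's die box: a fixed open plywood box 168 x 86 x 24 mm (walls 4, floor 6), split across into two halves 78 x 78 mm inside; the half nearer the robot is empty, the other holds a steel square bottom die 44 x 44 mm (18 tall, plus a 4 mm pin). The point is the centre of the empty half's floor, 6 mm above the bench; x points along the box to the die, 82 mm away, z up
- jar_mid (a point): a glass jar of brass eyelets with a steel lid, loose, 58 mm in diameter, 72 mm tall, standing among the punches; the point is at its centre, half-way up
- reel_mid (a point): a reel of dark thread with white flanges, loose, 52 mm in diameter, 64 mm tall, standing among the punches; the point is at its centre, half-way up
There are look-alikes about, which are no part of the job. What is shaped like the part that bears shank_oval but red or turquoise is not meant. What is shaped like the part that bears shank_small but red is not meant.

How it is judged:
At the end, for the whole second after the job is handed in: each of the four punches stands upright (within 0.12 rad), head down on the floor of the empty half of its own die box (its axis within 26 mm of that half's centre along and across the box), released and at rest (x of shank_large in the frame of slot_large between -0.026 and 0.026 m and y of shank_large in the frame of slot_large between -0.026 and 0.026 m and z of shank_large in the frame of slot_large between 0.042 and 0.05 m and angle between each of shank_large, shank_small, shank_oval, shank_square's own z axis and vertical below 0.12 rad and linear speed of each of punch_large, punch_small, punch_oval, punch_square below 0.02 m/s and contact force between each of punch_large, punch_small, punch_oval, punch_square and the fingers below 0.1 N and x of shank_small in the frame of slot_small between -0.026 and 0.026 m and y of shank_small in the frame of slot_small between -0.026 and 0.026 m and z of shank_small in the frame of slot_small between 0.042 and 0.05 m and x of shank_oval in the frame of slot_oval between -0.026 and 0.026 m and y of shank_oval in the frame of slot_oval between -0.026 and 0.026 m and z of shank_oval in the frame of slot_oval between 0.042 and 0.05 m and x of shank_square in the frame of slot_square between -0.026 and 0.026 m and y of shank_square in the frame of slot_square between -0.026 and 0.026 m and z of shank_square in the frame of slot_square between 0.042 and 0.05 m); the robot touches nothing.
It fails at once if the jar is shoved more than 20 mm or knocked over (distance of jar_mid from where it was at the start of the episode above 0.02 m or angle between jar_mid's own z axis and vertical above 0.4 rad).
It fails at once if the thread reel is shoved more than 20 mm or knocked over (distance of reel_mid from where it was at the start of the episode above 0.02 m or angle between reel_mid's own z axis and vertical above 0.4 rad).
It also fails if it takes over 96 s, if anything falls off the work surface, if the arm or the gripper's body presses on something with over 40 N, if the wrist force passes 120 N, or if a joint passes its speed limit or range.

## Working session

There is one attempt and no reset: what is moved stays moved. The work goes in short steps, Python scripts to look and compute and a shell command to move; the robot and the scene stay as the last step left them, time stands still between calls to the robot, and variables do not carry over. Pictures are saved under pics/ and viewed, about 12 in all and at most 16, crops included, and the job is handed in when it is done.

```bash
mkdir -p pics; ls; cat > h.py <<'E'
from rig import *
import numpy as np, cv2
def save(im,name,crop=None,s=1):
    p=im["pixels"][:,:,::-1]
    if crop: a,b,c,d=crop; p=p[b:d,a:c]
    cv2.imwrite("pics/"+name,cv2.resize(p,None,fx=s,fy=s))
def ray(im,u,v):
    K=im["mtx"];x=(u-K[0][2])/K[0][0];y=(v-K[1][2])/K[1][1]
    r=np.hypot(x,y);q=r
    for _ in range(20): q=r/(1+im["k1"]*q*q)
    f=q/r if r>0 else 1
    R=np.array(im["R"]);t=np.array(im["t"])
    return -R.T@t, R.T@np.array([x*f,y*f,1])
def onz(im,u,v,z):
    c,d=ray(im,u,v); return c+d*(z-c[2])/d[2]
def proj(im,X):
    R=np.array(im["R"]);c=R@np.array(X)+np.array(im["t"]);x,y=c[:2]/c[2]
    f=1+im["k1"]*(x*x+y*y);K=im["mtx"];return np.array([K[0][0]*x*f+K[0][2],K[1][1]*y*f+K[1][2]])
E
python3 - <<'E'
from h import *
import pickle
o=get_obs();print(o)
for n in ("scene","top"):
    im=get_image(n);save(im,n+"0.png",s=1.25);pickle.dump(im,open(n+"0.pkl","wb"))
    print(n,im["mtx"],im["k1"],-np.array(im["R"]).T@im["t"])
E
```

```text
pics
{'time_s': 0.0, 'joint_positions': array([-1.27048017e+00,  2.07410801e-01,  1.54294084e+00,  7.48106143e-06,
        1.39347209e+00, -1.50527143e-01]), 'dq': array([ 0.00102601, -0.00036201, -0.00124096, -0.00106826, -0.00091017,
       -0.00070862]), 'tau': array([-2.33683259e-04, -3.83038044e+01, -2.91597193e+01, -4.73486998e-04,
        1.03519455e-02,  1.67079577e-07]), 'tcp_pos': array([ 0.25030372, -0.51685977,  0.23813716]), 'ee_rot': array([-2.66052995e+00,  1.66793343e+00,  2.64780348e-03]), 'contact_force': array([ 0.25380998, -0.26543835,  0.57247768]), 'ft_torque': array([ 0.02063769,  0.00574189, -0.00815972]), 'gripper_width': 0.08490039845921399}
scene [[601.79934368   0.         319.31257228]
 [  0.         601.79934368 239.56020291]
 [  0.           0.           1.        ]] -0.14680179199083293 [1.29452689 0.24443943 1.00561307]
top [[591.69513998   0.         326.3388015 ]
 [  0.         591.69513998 239.61323939]
 [  0.           0.           1.        ]] -0.15455039925523759 [0.16733937 0.05670208 1.53672767]
```

View pics/scene0.png

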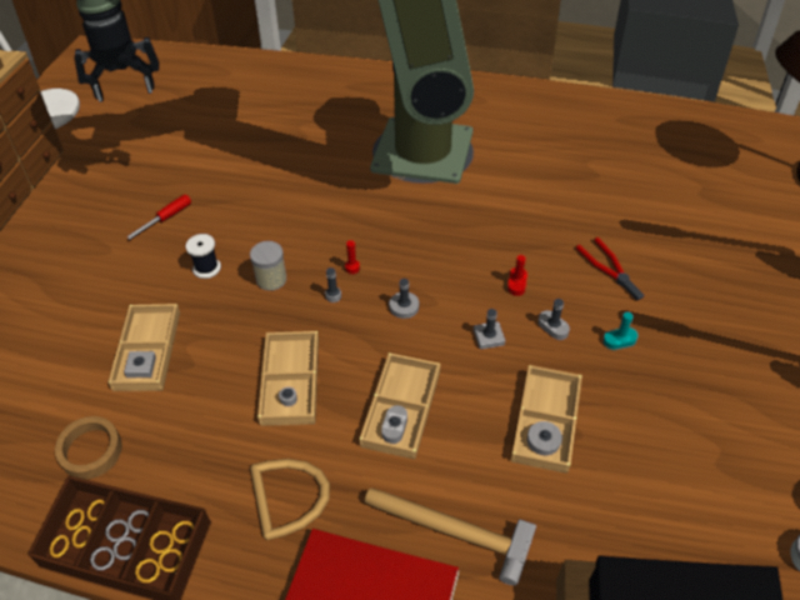

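View pics/top0.png

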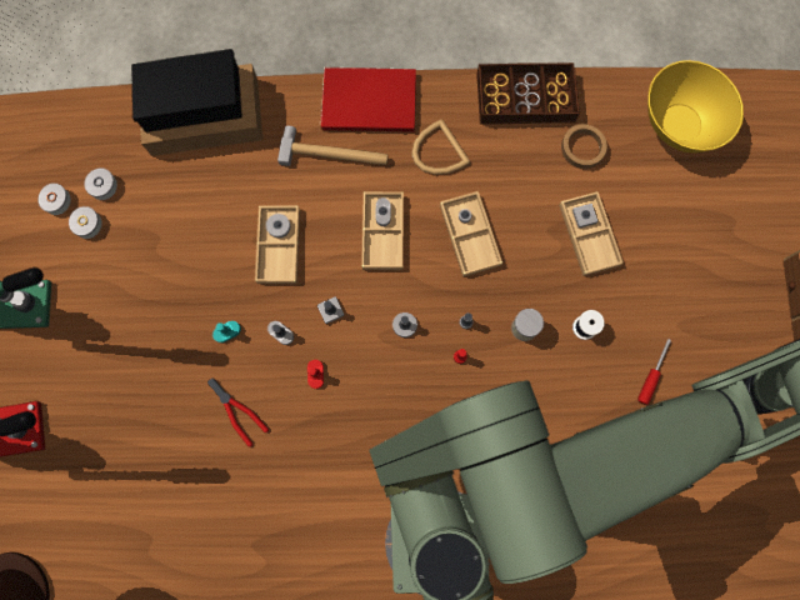

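The scene shows the bare steel punches at (display px, top view) oval (281,333), square (331,309), large (405,325) and small (466,321). The jar is at (527,323) and the reel at (589,324). The die boxes, left to right in the top view, are large (278,245), oval (384,232), small (472,235) and square (592,234). The red and turquoise look-alikes are to be ignored.

```bash
cat > m.py <<'E'
from h import *
import pickle
from scipy.spatial.transform import Rotation as Ro
t=pickle.load(open("top0.pkl","rb"));s=pickle.load(open("scene0.pkl","rb"))
p=t["pixels"];hsv=cv2.cvtColor(p,cv2.COLOR_RGB2HSV);out=p[:,:,::-1].copy()
gray=p.max(2)
boxes={"large":(278,245),"oval":(384,232),"small":(472,235),"square":(592,234)}
# light plywood
for n,(u,v) in boxes.items():
    u/=1.25;v/=1.25
    m=np.zeros(gray.shape,np.uint8);m[int(v)-38:int(v)+38,int(u)-36:int(u)+36]=255
    ply=((gray>165)&(hsv[:,:,1]<170)).astype(np.uint8)*255&m
    ply=cv2.morphologyEx(ply,cv2.MORPH_OPEN,np.ones((2,2)))
    cs,_=cv2.findContours(ply,cv2.RETR_EXTERNAL,cv2.CHAIN_APPROX_NONE);c=max(cs,key=cv2.contourArea)
    q=cv2.boxPoints(cv2.minAreaRect(c));cv2.polylines(out,[q.astype(int)],1,(255,0,0))
    P=np.array([onz(t,a,b,.024)[:2] for a,b in q]);C=P.mean(0)
    e=[P[1]-P[0],P[2]-P[1]];e.sort(key=np.linalg.norm);d=e[1]/np.linalg.norm(e[1]);d*=np.sign(d[0])
    S=C-41e-3*d
    print("box",n,C.round(4),[round(np.linalg.norm(k),4) for k in e],"yaw",np.degrees(np.arctan2(d[1],d[0])).round(1),"slot",S.round(4))
    cv2.circle(out,tuple(proj(t,[*S,.006]).astype(int)),2,(0,0,255),-1)
top={"oval":(281,333),"square":(331,309),"large":(405,325),"small":(466,321)}
sc={"oval":(557,318),"square":(490,321),"large":(404,291),"small":(332,283)}
o2=s["pixels"][:,:,::-1].copy()
def dark(im,u,v,o,r=13):
    hs=im["pixels"].max(2).astype(int);sat=cv2.cvtColor(im["pixels"],cv2.COLOR_RGB2HSV)[:,:,1]
    m=((hs<105)&(sat<90)).astype(np.uint8);w=np.zeros_like(m);w[v-r:v+r,u-r:u+r]=1;m&=w
    k,l,st,ce=cv2.connectedComponentsWithStats(m);i=1+st[1:,4].argmax()
    o[l==i]=(0,255,0);return np.argwhere(l==i)[:,::-1].astype(float),st[i,4]
for n in top:
    a,na=dark(t,*[int(k/1.25) for k in top[n]],out);b,nb=dark(s,*[int(k/1.25) for k in sc[n]],o2)
    ca,cb=a.mean(0),b.mean(0)
    c1,d1=ray(t,*ca);c2,d2=ray(s,*cb)
    d1/=np.linalg.norm(d1);d2/=np.linalg.norm(d2)
    x=np.linalg.lstsq(np.c_[d1,-d2],c2-c1,rcond=None)[0];A=c1+x[0]*d1;B=c2+x[1]*d2
    print(n,na,nb,"tri",((A+B)/2).round(4),"gap",np.linalg.norm(A-B).round(4),"top@.048",onz(t,*ca,.048).round(4),"scene@.046",onz(s,*cb,.046).round(4))
cv2.imwrite("pics/ov.png",np.vstack([cv2.resize(out[140:315,160:500],None,fx=1.7,fy=1.7),cv2.resize(o2[180:300,225:565],None,fx=1.7,fy=1.7)]))
for n,(u,v),z in(("jar",(527,323),.072),("reel",(589,324),.064),("redsmall",(460,357),.04),("redoval",(316,374),.04)): print(n,onz(t,u/1.25,v/1.25,z).round(3))
R=Ro.from_rotvec(get_obs()["ee_rot"]).as_matrix();print(R.round(3))
E
python3 m.py
```

```text
box large [0.5875 0.3234] [np.float64(0.0853), np.float64(0.0866)] yaw 87.9 slot [0.586  0.2825]
box oval [0.6857 0.0931] [np.float64(0.0895), np.float64(0.0992)] yaw -1.8 slot [0.6447 0.0944]
box small [ 0.6391 -0.0947] [np.float64(0.0889), np.float64(0.1729)] yaw 14.1 slot [ 0.5994 -0.1047]
box square [ 0.6319 -0.3567] [np.float64(0.0896), np.float64(0.1746)] yaw 13.0 slot [ 0.592  -0.3659]
oval 123 249 tri [0.4342 0.3103 0.0192] gap 0.0005 top@.048 [0.4291 0.3052 0.048 ] scene@.046 [0.4576 0.3087 0.046 ]
square 127 216 tri [0.478  0.2043 0.0243] gap 0.0002 top@.048 [0.4731 0.202  0.048 ] scene@.046 [0.496  0.2051 0.046 ]
large 106 206 tri [0.4431 0.0495 0.0278] gap 0.001 top@.048 [0.4393 0.0501 0.048 ] scene@.046 [0.459  0.0527 0.046 ]
small 88 180 tri [ 0.4465 -0.0763  0.029 ] gap 0.0036 top@.048 [ 0.4425 -0.0728  0.048 ] scene@.046 [ 0.4615 -0.0725  0.046 ]
jar [ 0.429 -0.193  0.072]
reel [ 0.424 -0.322  0.064]
redsmall [ 0.369 -0.056  0.04 ]
redoval [0.344 0.238 0.04 ]
[[ 0.436 -0.9   -0.001]
 [-0.9   -0.436  0.002]
 [-0.002 -0.    -1.   ]]
```

View pics/ov.png

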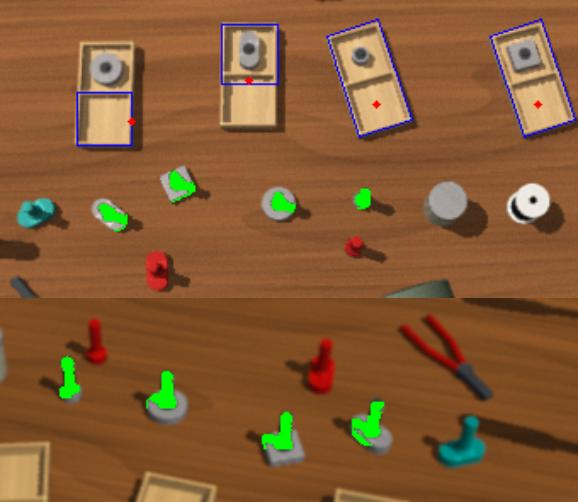

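```bash
sed -i 's/np.ones((2,2)))/np.ones((2,2)));ply=cv2.morphologyEx(ply,cv2.MORPH_CLOSE,np.ones((7,7)))/; s/    print(n,na,nb.*/    r=b[b[:,1]<=b[:,1].min()+1];e=onz(s,r[:,0].mean(),b[:,1].min()-.5,.068);k=(e-c2)[:2];k\/=np.linalg.norm(k);P=e[:2]-.008*k;print(n,"axis",P.round(4));[cv2.circle(o,tuple(proj(i,[*P,.068]).astype(int)),1,(0,0,255),-1) for o,i in((out,t),(o2,s))]/' m.py; python3 m.py|head -8
```

```text
box large [0.6286 0.3222] [np.float64(0.0896), np.float64(0.1716)] yaw -1.5 slot [0.5876 0.3233]
box oval [0.6518 0.1128] [np.float64(0.1276), np.float64(0.1682)] yaw -1.8 slot [0.6108 0.1141]
box small [ 0.6391 -0.0947] [np.float64(0.0889), np.float64(0.1729)] yaw 14.1 slot [ 0.5994 -0.1047]
box square [ 0.6319 -0.3567] [np.float64(0.0896), np.float64(0.1746)] yaw 13.0 slot [ 0.592  -0.3659]
oval axis [0.4462 0.3144]
square axis [0.4857 0.2078]
large axis [0.4496 0.0529]
small axis [ 0.4492 -0.0756]
```

View pics/ov.png

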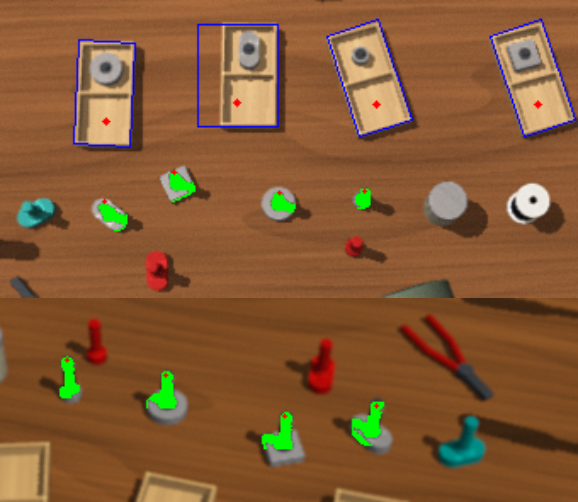

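The red dots put the shank tops where the images show them. The automatic outline failed on the oval box, because its mask leaked to the left. I corrected that by hand to slot (0.611, 0.0955). Next I move over the small punch.

```bash
python3 -m handwheel '[{"delta_pos":[0.199,0.441,-0.1],"rotation":[0,0,0.33],"claw":1},{"delta_pos":[0.199,0.441,-0.1],"rotation":[0,0,0.33],"claw":1},{"delta_pos":[0.199,0.441,-0.1],"rotation":[0,0,0.33],"claw":1},{"delta_pos":[0.199,0.441,-0.1],"rotation":[0,0,0.33],"claw":1},{"delta_pos":[0.199,0.441,-0.1],"rotation":[0,0,0.33],"claw":1},{"delta_pos":[0.199,0.441,-0.1],"rotation":[0,0,0.33],"claw":1},{"delta_pos":[0.199,0.441,-0.1],"rotation":[0,0,0.33],"claw":1},{"delta_pos":[0.199,0.441,-0.1],"rotation":[0,0,0.33],"claw":1},{"delta_pos":[0.199,0.441,-0.1],"rotation":[0,0,0.33],"claw":1},{"delta_pos":[0.199,0.441,-0.1],"rotation":[0,0,0.33],"claw":1},{"delta_pos":[0.199,0.441,-0.1],"rotation":[0,0,0.33],"claw":1}]' 40
python3 - <<'E'
from h import *
im=get_image("wrist");o=get_obs();print(o["tcp_pos"],o["joint_positions"].round(2))
p=im["pixels"]
for X in([.4492,-.0756,.068],[.4492,-.0756,.02],list(o["tcp_pos"])):
    u=proj(im,X);print(X,u);cv2.circle(p,tuple(u.astype(int)),3,(255,0,255),-1)
save(im,"w1.png")
E
```

```text
time_s: 1.48
tcp_pos: [0.4492, -0.0772, 0.1384]
ee_rot: [-2.898, 1.211, 0.002]
contact_force: [-1.1, -0.7, 0.1]
gripper_width: 0.0851
[ 0.44918523 -0.07727905  0.13850229] [-0.36  0.07  1.93  0.    1.15  0.43]
[0.4492, -0.0756, 0.068] [313.24961165 249.93642413]
[0.4492, -0.0756, 0.02] [313.35340776 225.7524552 ]
[np.float64(0.4491852272944598), np.float64(-0.07727904929995988), np.float64(0.13850228572574563)] [316.19578625 315.50655301]
```

View pics/w1.png

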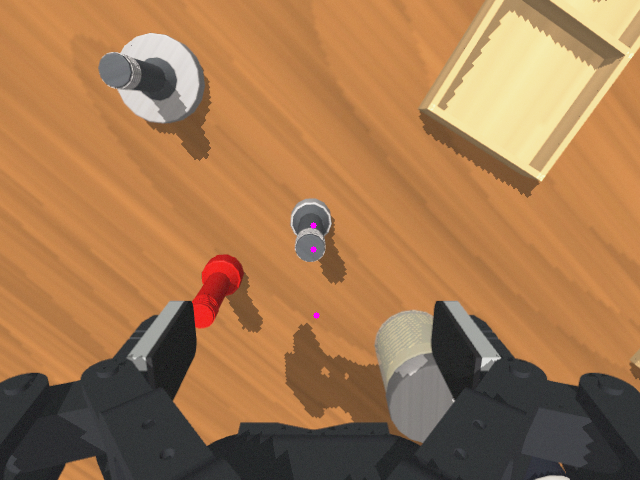

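The wrist view shows the small shank's top at (310,247) against a predicted (313,250), so the localisation is good to about 1–2 mm. The jar and the red punch are clear of the finger line. I descend, grip and lift.

```bash
python3 -m handwheel '[{"delta_pos":[0,0.002,-0.05],"rotation":[0,0,0],"claw":1},{"delta_pos":[0,0.002,-0.09],"rotation":[0,0,0],"claw":1},{"delta_pos":[0,0.002,-0.103],"rotation":[0,0,0],"claw":1},{"delta_pos":[0,0.002,-0.103],"rotation":[0,0,0],"claw":1},{"delta_pos":[0,0.002,-0.103],"rotation":[0,0,0],"claw":-1},{"delta_pos":[0,0.002,-0.103],"rotation":[0,0,0],"claw":-1},{"delta_pos":[0,0.002,-0.103],"rotation":[0,0,0],"claw":-1},{"delta_pos":[0,0.002,-0.103],"rotation":[0,0,0],"claw":-1},{"delta_pos":[0,0.002,-0.103],"rotation":[0,0,0],"claw":-1},{"delta_pos":[0,0.002,-0.103],"rotation":[0,0,0],"claw":-1},{"delta_pos":[0,0.002,-0.103],"rotation":[0,0,0],"claw":-1},{"delta_pos":[0,0.002,-0.103],"rotation":[0,0,0],"claw":-1},{"delta_pos":[0,0.002,-0.08],"rotation":[0,0,0],"claw":-1},{"delta_pos":[0,0.002,-0.04],"rotation":[0,0,0],"claw":-1},{"delta_pos":[0,0.002,-0.02],"rotation":[0,0,0],"claw":-1},{"delta_pos":[0,0.002,-0.02],"rotation":[0,0,0],"claw":-1}]' 60
python3 -m handwheel '[{"delta_pos":[0.05,-0.01,0],"rotation":[0,0,0],"claw":-1},{"delta_pos":[0.1,-0.02,0],"rotation":[0,0,0],"claw":-1},{"delta_pos":[0.15,-0.0295,0],"rotation":[0,0,0],"claw":-1},{"delta_pos":[0.15,-0.0295,0],"rotation":[0,0,0],"claw":-1},{"delta_pos":[0.15,-0.0295,0],"rotation":[0,0,0],"claw":-1}]'
python3 - <<'E'
from h import *
im=get_image("wrist");save(im,"w2.png")
E
```

```text
time_s: 3.52
tcp_pos: [0.4503, -0.0757, 0.1196]
ee_rot: [-2.897, 1.212, -0.004]
contact_force: [1.0, -0.7, -1.4]
gripper_width: 0.0145
time_s: 4.15
tcp_pos: [0.5982, -0.1045, 0.1169]
ee_rot: [-2.898, 1.212, 0.005]
contact_force: [-0.6, 0.5, -1.8]
gripper_width: 0.0145
```

View pics/w2.png

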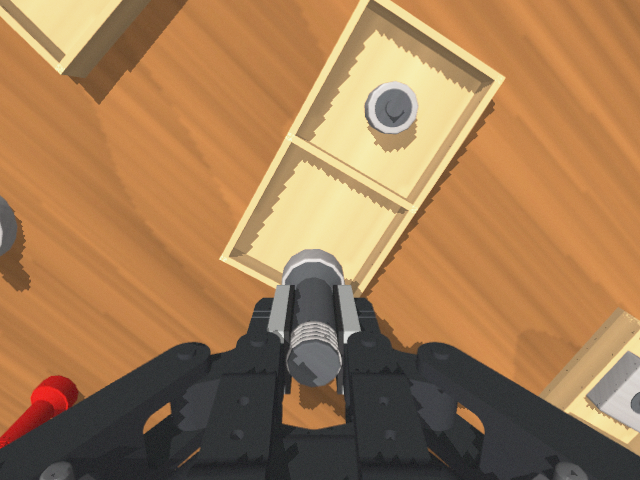

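Gripped, upright and over the empty half of the small box. I lower, release and go on to the large punch.

```bash
python3 -m handwheel '[{"delta_pos":[0.001,0,-0.04],"rotation":[0,0,0],"claw":-1},{"delta_pos":[0.001,0,-0.065],"rotation":[0,0,0],"claw":-1},{"delta_pos":[0.001,0,-0.075],"rotation":[0,0,0],"claw":-1},{"delta_pos":[0.001,0,-0.075],"rotation":[0,0,0],"claw":-1},{"delta_pos":[0.001,0,-0.075],"rotation":[0,0,0],"claw":1},{"delta_pos":[0.001,0,-0.075],"rotation":[0,0,0],"claw":1},{"delta_pos":[0.001,0,-0.075],"rotation":[0,0,0],"claw":1},{"delta_pos":[0.001,0,-0.075],"rotation":[0,0,0],"claw":1},{"delta_pos":[0.001,0,-0.075],"rotation":[0,0,0],"claw":1},{"delta_pos":[0.001,0,-0.04],"rotation":[0,0,0],"claw":1},{"delta_pos":[0.001,0,0.01],"rotation":[0,0,0],"claw":1},{"delta_pos":[0,0,0.02],"rotation":[0,0,0],"claw":1},{"delta_pos":[-0.149,0.157,0.02],"rotation":[0,0,0],"claw":1},{"delta_pos":[-0.149,0.157,0.02],"rotation":[0,0,0],"claw":1},{"delta_pos":[-0.149,0.157,0.02],"rotation":[0,0,0],"claw":1},{"delta_pos":[-0.149,0.157,0.02],"rotation":[0,0,0],"claw":1},{"delta_pos":[-0.149,0.157,0.02],"rotation":[0,0,0],"claw":1},{"delta_pos":[-0.149,0.157,0.02],"rotation":[0,0,0],"claw":1}]'
python3 - <<'E'
from h import *
im=get_image("wrist");print(proj(im,[.4496,.0529,.068]));save(im,"w3.png")
im=get_image("top");save(im,"t3.png",(160,130,510,310),2)
E
```

```text
time_s: 6.45
tcp_pos: [0.4496, 0.0521, 0.1374]
ee_rot: [-2.898, 1.212, 0.003]
contact_force: [0.5, 0.3, 0.5]
gripper_width: 0.0853
[314.27218145 251.55230078]
```

View pics/w3.png

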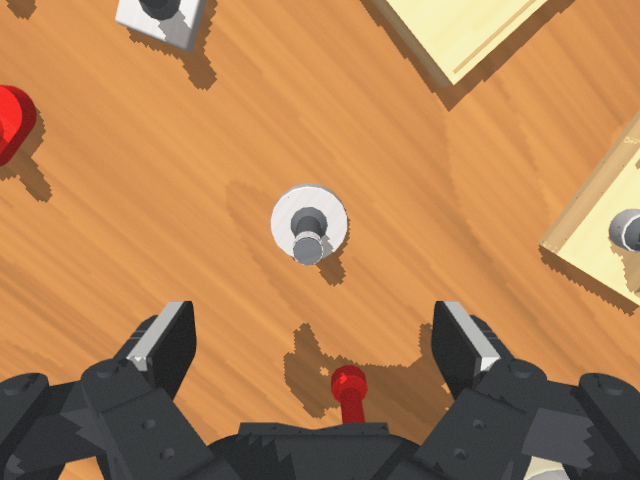

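The small punch stands in its box at the right edge of the picture. The large shank's top is at (307,250), about 3 mm left of predicted. I grip and carry it to the large box.

```bash
python3 -m handwheel '[{"delta_pos":[-0.001,0.002,-0.05],"rotation":[0,0,0],"claw":1},{"delta_pos":[-0.001,0.002,-0.09],"rotation":[0,0,0],"claw":1},{"delta_pos":[-0.001,0.002,-0.102],"rotation":[0,0,0],"claw":1},{"delta_pos":[-0.001,0.002,-0.102],"rotation":[0,0,0],"claw":1},{"delta_pos":[-0.001,0.002,-0.102],"rotation":[0,0,0],"claw":-1},{"delta_pos":[-0.001,0.002,-0.102],"rotation":[0,0,0],"claw":-1},{"delta_pos":[-0.001,0.002,-0.102],"rotation":[0,0,0],"claw":-1},{"delta_pos":[-0.001,0.002,-0.102],"rotation":[0,0,0],"claw":-1},{"delta_pos":[-0.001,0.002,-0.102],"rotation":[0,0,0],"claw":-1},{"delta_pos":[-0.001,0.002,-0.102],"rotation":[0,0,0],"claw":-1},{"delta_pos":[-0.001,0.002,-0.102],"rotation":[0,0,0],"claw":-1},{"delta_pos":[-0.001,0.002,-0.102],"rotation":[0,0,0],"claw":-1},{"delta_pos":[-0.001,0.002,-0.08],"rotation":[0,0,0],"claw":-1},{"delta_pos":[-0.001,0.002,-0.04],"rotation":[0,0,0],"claw":-1},{"delta_pos":[-0.001,0.002,-0.002],"rotation":[0,0,0],"claw":-1},{"delta_pos":[-0.001,0.002,0],"rotation":[0,0,0],"claw":-1}]' 60
python3 -m handwheel '[{"delta_pos":[0.025,0.045,0],"rotation":[0,0,0],"claw":-1},{"delta_pos":[0.05,0.09,0],"rotation":[0,0,0],"claw":-1},{"delta_pos":[0.075,0.14,0],"rotation":[0,0,0],"claw":-1},{"delta_pos":[0.1,0.19,0],"rotation":[0,0,0],"claw":-1},{"delta_pos":[0.125,0.24,0],"rotation":[0,0,0],"claw":-1},{"delta_pos":[0.139,0.269,0],"rotation":[0,0,0],"claw":-1},{"delta_pos":[0.139,0.269,0],"rotation":[0,0,0],"claw":-1},{"delta_pos":[0.139,0.269,0],"rotation":[0,0,0],"claw":-1}]'
python3 - <<'E'
from h import *
im=get_image("wrist");print(get_obs()["joint_positions"].round(2));save(im,"w4.png")
E
```

```text
time_s: 8.55
tcp_pos: [0.4512, 0.0535, 0.1397]
ee_rot: [-2.895, 1.213, -0.007]
contact_force: [-0.0, 0.7, -4.4]
gripper_width: 0.0147
time_s: 9.55
tcp_pos: [0.5884, 0.3215, 0.1364]
ee_rot: [2.896, -1.213, 0.001]
contact_force: [-0.0, 0.9, -3.7]
gripper_width: 0.0145
[ 0.37  0.49  1.38 -0.    1.27  1.17]
```

View pics/w4.png

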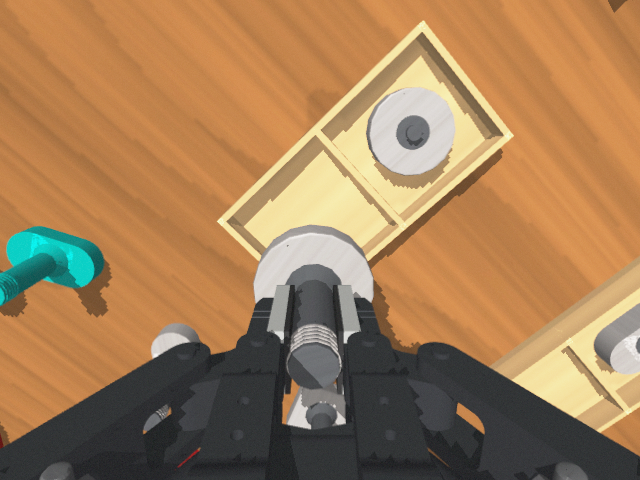

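The large punch is held upright. The rim corners of the large box are visible at (219,221), (424,21) and (513,135), so I check the slot position from them before lowering.

```bash
python3 - <<'E'
from h import *
im=get_image("wrist")
C,A,B=[onz(im,*q,.024)[:2] for q in((219,221),(424,21),(513,135))]
d=(C-A)/np.linalg.norm(C-A);print(np.linalg.norm(C-A),np.linalg.norm(B-A),"slot",(A+B)/2+d*.125,get_obs()["tcp_pos"])
E
```

```text
0.16691413047128814 0.08469182901810667 slot [0.59057735 0.32453334] [0.58898827 0.32116226 0.13780444]
```

```bash
python3 -m handwheel '[{"delta_pos":[0.001,0.003,-0.05],"rotation":[0,0,0],"claw":-1},{"delta_pos":[0.001,0.003,-0.085],"rotation":[0,0,0],"claw":-1},{"delta_pos":[0.001,0.003,-0.096],"rotation":[0,0,0],"claw":-1},{"delta_pos":[0.001,0.003,-0.096],"rotation":[0,0,0],"claw":-1},{"delta_pos":[0.001,0.003,-0.096],"rotation":[0,0,0],"claw":1},{"delta_pos":[0.001,0.003,-0.096],"rotation":[0,0,0],"claw":1},{"delta_pos":[0.001,0.003,-0.096],"rotation":[0,0,0],"claw":1},{"delta_pos":[0.001,0.003,-0.096],"rotation":[0,0,0],"claw":1},{"delta_pos":[0.001,0.003,-0.096],"rotation":[0,0,0],"claw":1},{"delta_pos":[0.001,0.003,-0.05],"rotation":[0,0,0],"claw":1},{"delta_pos":[0.001,0.003,-0.01],"rotation":[0,0,0],"claw":1},{"delta_pos":[0,0,0],"rotation":[0,0,0],"claw":1},{"delta_pos":[-0.103,-0.113,0],"rotation":[0,0,0],"claw":1},{"delta_pos":[-0.103,-0.113,0],"rotation":[0,0,0],"claw":1},{"delta_pos":[-0.103,-0.113,0],"rotation":[0,0,0],"claw":1},{"delta_pos":[-0.103,-0.113,0],"rotation":[0,0,0],"claw":1},{"delta_pos":[-0.103,-0.113,0],"rotation":[0,0,0],"claw":1}]'
python3 - <<'E'
from h import *
im=get_image("wrist");print(proj(im,[.4857,.2078,.068]));save(im,"w5.png")
E
```

```text
time_s: 11.78
tcp_pos: [0.4867, 0.2085, 0.1377]
ee_rot: [-2.897, 1.215, -0.004]
contact_force: [-0.6, 0.0, -0.3]
gripper_width: 0.0856
[314.55224655 254.60171875]
```

View pics/w5.png

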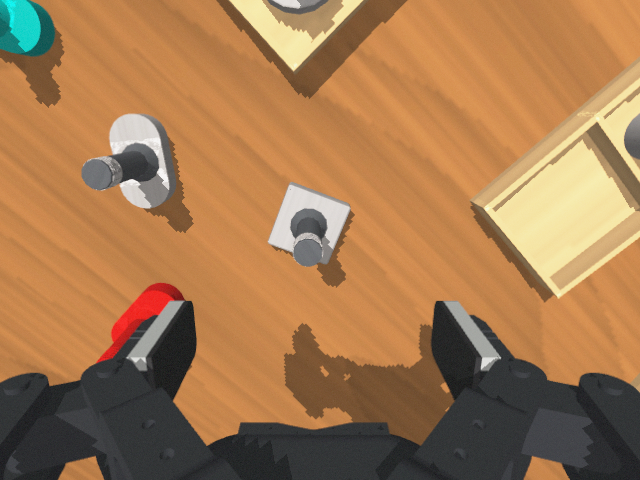

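The square shank's top is at (307,252), about 3 mm left of predicted, with its neighbours clear. I grip, lift high and carry it to the square box.

```bash
python3 -m handwheel '[{"delta_pos":[-0.003,0.002,-0.05],"rotation":[0,0,0],"claw":1},{"delta_pos":[-0.003,0.002,-0.09],"rotation":[0,0,0],"claw":1},{"delta_pos":[-0.003,0.002,-0.102],"rotation":[0,0,0],"claw":1},{"delta_pos":[-0.003,0.002,-0.102],"rotation":[0,0,0],"claw":1},{"delta_pos":[-0.003,0.002,-0.102],"rotation":[0,0,0],"claw":-1},{"delta_pos":[-0.003,0.002,-0.102],"rotation":[0,0,0],"claw":-1},{"delta_pos":[-0.003,0.002,-0.102],"rotation":[0,0,0],"claw":-1},{"delta_pos":[-0.003,0.002,-0.102],"rotation":[0,0,0],"claw":-1},{"delta_pos":[-0.003,0.002,-0.102],"rotation":[0,0,0],"claw":-1},{"delta_pos":[-0.003,0.002,-0.102],"rotation":[0,0,0],"claw":-1},{"delta_pos":[-0.003,0.002,-0.102],"rotation":[0,0,0],"claw":-1},{"delta_pos":[-0.003,0.002,-0.102],"rotation":[0,0,0],"claw":-1},{"delta_pos":[-0.003,0.002,-0.08],"rotation":[0,0,0],"claw":-1},{"delta_pos":[-0.003,0.002,-0.04],"rotation":[0,0,0],"claw":-1},{"delta_pos":[-0.003,0.002,0],"rotation":[0,0,0],"claw":-1},{"delta_pos":[-0.003,0.002,0.005],"rotation":[0,0,0],"claw":-1}]' 60
python3 -m handwheel '[{"delta_pos":[0.01,-0.045,0],"rotation":[0,0,0],"claw":-1},{"delta_pos":[0.02,-0.09,0],"rotation":[0,0,0],"claw":-1},{"delta_pos":[0.03,-0.14,0],"rotation":[0,0,0],"claw":-1},{"delta_pos":[0.04,-0.19,0],"rotation":[0,0,0],"claw":-1},{"delta_pos":[0.05,-0.24,0],"rotation":[0,0,0],"claw":-1},{"delta_pos":[0.06,-0.29,0],"rotation":[0,0,0],"claw":-1},{"delta_pos":[0.07,-0.34,0],"rotation":[0,0,0],"claw":-1},{"delta_pos":[0.08,-0.39,0],"rotation":[0,0,0],"claw":-1},{"delta_pos":[0.09,-0.44,0],"rotation":[0,0,0],"claw":-1},{"delta_pos":[0.1,-0.49,0],"rotation":[0,0,0],"claw":-1},{"delta_pos":[0.105,-0.54,0],"rotation":[0,0,0],"claw":-1},{"delta_pos":[0.108,-0.576,0],"rotation":[0,0,0],"claw":-1},{"delta_pos":[0.108,-0.576,0],"rotation":[0,0,0],"claw":-1},{"delta_pos":[0.108,-0.576,0],"rotation":[0,0,0],"claw":-1}]'
python3 - <<'E'
from h import *
im=get_image("wrist");save(im,"w6.png")
E
```

```text
time_s: 13.82
tcp_pos: [0.4859, 0.2113, 0.1452]
ee_rot: [-2.893, 1.213, -0.011]
contact_force: [0.5, -0.3, -2.5]
gripper_width: 0.0145
time_s: 15.58
tcp_pos: [0.5926, -0.3632, 0.1422]
ee_rot: [-2.891, 1.213, -0.004]
contact_force: [-1.2, 0.5, -2.9]
gripper_width: 0.0143
```

View pics/w6.png

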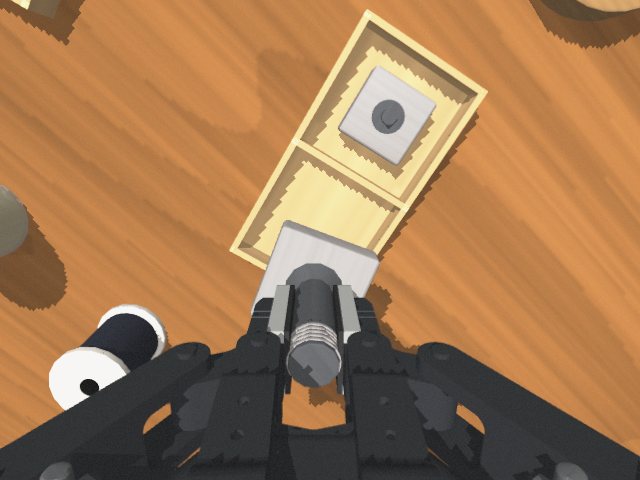

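```bash
python3 - <<'E'
from h import *
im=get_image("wrist")
C,A,B=[onz(im,*q,.024)[:2] for q in((231,249),(367,11),(487,92))]
d=(C-A)/np.linalg.norm(C-A);print(np.linalg.norm(C-A),np.linalg.norm(B-A),"slot",(A+B)/2+d*.125,get_obs()["tcp_pos"])
E
```

```text
0.1653016621046567 0.08501598615218017 slot [ 0.59342464 -0.36505806] [ 0.59329502 -0.36271891  0.14347451]
```

```bash
python3 -m handwheel '[{"delta_pos":[0,-0.002,-0.05],"rotation":[0,0,0],"claw":-1},{"delta_pos":[0,-0.002,-0.085],"rotation":[0,0,0],"claw":-1},{"delta_pos":[0,-0.002,-0.101],"rotation":[0,0,0],"claw":-1},{"delta_pos":[0,-0.002,-0.101],"rotation":[0,0,0],"claw":-1},{"delta_pos":[0,-0.002,-0.101],"rotation":[0,0,0],"claw":1},{"delta_pos":[0,-0.002,-0.101],"rotation":[0,0,0],"claw":1},{"delta_pos":[0,-0.002,-0.101],"rotation":[0,0,0],"claw":1},{"delta_pos":[0,-0.002,-0.101],"rotation":[0,0,0],"claw":1},{"delta_pos":[0,-0.002,-0.101],"rotation":[0,0,0],"claw":1},{"delta_pos":[0,-0.002,-0.05],"rotation":[0,0,0],"claw":1},{"delta_pos":[0,-0.002,-0.01],"rotation":[0,0,0],"claw":1},{"delta_pos":[0,0,0],"rotation":[0,0,0],"claw":1}]'
python3 -m handwheel '[{"delta_pos":[-0.148,0.679,0],"rotation":[0,0,0],"claw":1},{"delta_pos":[-0.148,0.679,0],"rotation":[0,0,0],"claw":1},{"delta_pos":[-0.148,0.679,0],"rotation":[0,0,0],"claw":1},{"delta_pos":[-0.148,0.679,0],"rotation":[0,0,0],"claw":1},{"delta_pos":[-0.148,0.679,0],"rotation":[0,0,0],"claw":1},{"delta_pos":[-0.148,0.679,0],"rotation":[0,0,0],"claw":1},{"delta_pos":[-0.148,0.679,0],"rotation":[0,0,0],"claw":1},{"delta_pos":[-0.148,0.679,0],"rotation":[0,0,0],"claw":1},{"delta_pos":[-0.148,0.679,0],"rotation":[0,0,0],"claw":1},{"delta_pos":[-0.148,0.679,0],"rotation":[0,0,0],"claw":1},{"delta_pos":[-0.148,0.679,0],"rotation":[0,0,0],"claw":1},{"delta_pos":[-0.148,0.679,0],"rotation":[0,0,0],"claw":1},{"delta_pos":[-0.148,0.679,0],"rotation":[0,0,0],"claw":1},{"delta_pos":[-0.148,0.679,0],"rotation":[0,0,0],"claw":1},{"delta_pos":[-0.148,0.679,0],"rotation":[0,0,0],"claw":1}]'
python3 - <<'E'
from h import *
im=get_image("wrist");print(proj(im,[.4462,.3144,.068]),get_obs()["joint_positions"].round(2));save(im,"w7.png")
E
```

```text
time_s: 17.18
tcp_pos: [0.5953, -0.3645, 0.148]
ee_rot: [-2.895, 1.212, -0.018]
contact_force: [-0.4, -0.6, -0.2]
gripper_width: 0.0853
time_s: 19.05
tcp_pos: [0.4478, 0.3131, 0.1478]
ee_rot: [-2.894, 1.216, -0.018]
contact_force: [0.5, -0.9, -0.1]
gripper_width: 0.0854
[310.02415012 247.57929917] [ 0.46  0.23  1.71 -0.01  1.19  1.25]
```

View pics/w7.png

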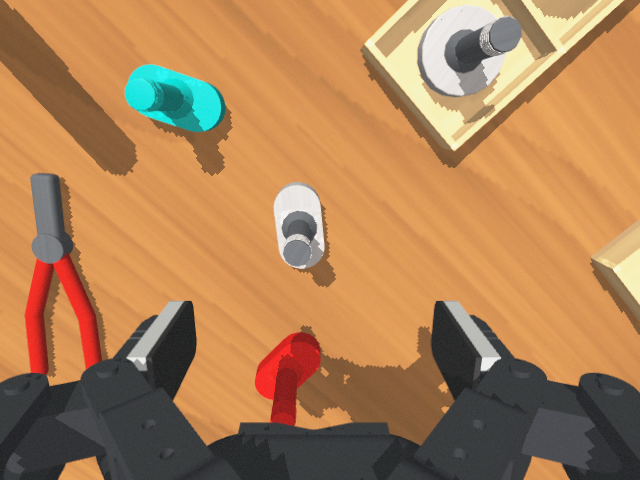

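The square box got its punch, and the large punch stands inside its box at (465,50). The oval shank's top is at (297,252), so the punch is about 6 mm left of predicted, and I shift by (-0.008, +0.005). Then I grip and carry it to the oval box.

```bash
python3 -m handwheel '[{"delta_pos":[-0.008,0.005,-0.05],"rotation":[0,0,0],"claw":1},{"delta_pos":[-0.008,0.005,-0.1],"rotation":[0,0,0],"claw":1},{"delta_pos":[-0.008,0.005,-0.113],"rotation":[0,0,0],"claw":1},{"delta_pos":[-0.008,0.005,-0.113],"rotation":[0,0,0],"claw":1},{"delta_pos":[-0.008,0.005,-0.113],"rotation":[0,0,0],"claw":-1},{"delta_pos":[-0.008,0.005,-0.113],"rotation":[0,0,0],"claw":-1},{"delta_pos":[-0.008,0.005,-0.113],"rotation":[0,0,0],"claw":-1},{"delta_pos":[-0.008,0.005,-0.113],"rotation":[0,0,0],"claw":-1},{"delta_pos":[-0.008,0.005,-0.113],"rotation":[0,0,0],"claw":-1},{"delta_pos":[-0.008,0.005,-0.113],"rotation":[0,0,0],"claw":-1},{"delta_pos":[-0.008,0.005,-0.113],"rotation":[0,0,0],"claw":-1},{"delta_pos":[-0.008,0.005,-0.113],"rotation":[0,0,0],"claw":-1},{"delta_pos":[-0.008,0.005,-0.08],"rotation":[0,0,0],"claw":-1},{"delta_pos":[-0.008,0.005,-0.04],"rotation":[0,0,0],"claw":-1},{"delta_pos":[-0.008,0.005,-0.01],"rotation":[0,0,0],"claw":-1},{"delta_pos":[-0.008,0.005,-0.008],"rotation":[0,0,0],"claw":-1}]' 60
python3 -m handwheel '[{"delta_pos":[0.03,-0.04,0],"rotation":[0,0,0],"claw":-1},{"delta_pos":[0.06,-0.08,0],"rotation":[0,0,0],"claw":-1},{"delta_pos":[0.09,-0.12,0],"rotation":[0,0,0],"claw":-1},{"delta_pos":[0.12,-0.16,0],"rotation":[0,0,0],"claw":-1},{"delta_pos":[0.15,-0.2,0],"rotation":[0,0,0],"claw":-1},{"delta_pos":[0.171,-0.2225,0],"rotation":[0,0,0],"claw":-1},{"delta_pos":[0.171,-0.2225,0],"rotation":[0,0,0],"claw":-1},{"delta_pos":[0.171,-0.2225,0],"rotation":[0,0,0],"claw":-1}]'
python3 - <<'E'
from h import *
im=get_image("wrist");save(im,"w8.png")
E
```

```text
time_s: 21.1
tcp_pos: [0.4411, 0.3191, 0.1417]
ee_rot: [-2.89, 1.214, -0.023]
contact_force: [1.9, 0.1, -3.2]
gripper_width: 0.0144
time_s: 22.1
tcp_pos: [0.6103, 0.0969, 0.1393]
ee_rot: [-2.892, 1.215, -0.016]
contact_force: [0.1, 0.6, -3.0]
gripper_width: 0.0143
```

View pics/w8.png

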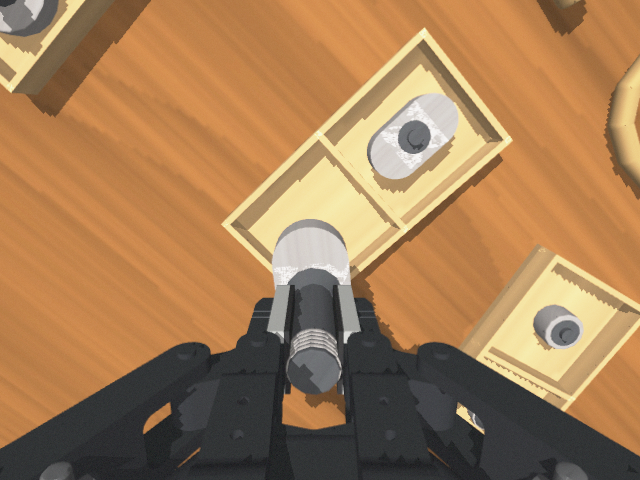

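```bash
python3 - <<'E'
from h import *
im=get_image("wrist")
C,A,B=[onz(im,*q,.024)[:2] for q in((222,223),(424,29),(512,140))]
d=(C-A)/np.linalg.norm(C-A);print(np.linalg.norm(C-A),np.linalg.norm(B-A),"slot",(A+B)/2+d*.125,get_obs()["tcp_pos"])
E
```

```text
0.16607468052658084 0.08486305985633427 slot [0.6123966 0.0983527] [0.61056698 0.09754889 0.14026636]
```

```bash
python3 -m handwheel '[{"delta_pos":[0.001,0.001,-0.05],"rotation":[0,0,0],"claw":-1},{"delta_pos":[0.001,0.001,-0.085],"rotation":[0,0,0],"claw":-1},{"delta_pos":[0.001,0.001,-0.098],"rotation":[0,0,0],"claw":-1},{"delta_pos":[0.001,0.001,-0.098],"rotation":[0,0,0],"claw":-1},{"delta_pos":[0.001,0.001,-0.098],"rotation":[0,0,0],"claw":1},{"delta_pos":[0.001,0.001,-0.098],"rotation":[0,0,0],"claw":1},{"delta_pos":[0.001,0.001,-0.098],"rotation":[0,0,0],"claw":1},{"delta_pos":[0.001,0.001,-0.098],"rotation":[0,0,0],"claw":1},{"delta_pos":[0.001,0.001,-0.098],"rotation":[0,0,0],"claw":1},{"delta_pos":[0.001,0.001,-0.05],"rotation":[0,0,0],"claw":1},{"delta_pos":[0.001,0.001,-0.01],"rotation":[0,0,0],"claw":1},{"delta_pos":[0,0,0.05],"rotation":[0,0,0],"claw":1},{"delta_pos":[-0.05,-0.04,0.09],"rotation":[0,0,0],"claw":1},{"delta_pos":[-0.2,-0.12,0.12],"rotation":[0,0,0],"claw":1},{"delta_pos":[-0.22,-0.12,0.12],"rotation":[0,0,0],"claw":1},{"delta_pos":[-0.22,-0.12,0.12],"rotation":[0,0,0],"claw":1},{"delta_pos":[-0.22,-0.12,0.12],"rotation":[0,0,0],"claw":1},{"delta_pos":[-0.22,-0.12,0.12],"rotation":[0,0,0],"claw":1},{"delta_pos":[-0.22,-0.12,0.12],"rotation":[0,0,0],"claw":1}]'
python3 - <<'E'
from h import *
a=get_image("scene");b=get_image("top");S={"L":(.5906,.3245),"O":(.6124,.0984),"s":(.5994,-.1047),"Q":(.5934,-.3651)}
for im in(a,b):
    for n,q in S.items():
        u=proj(im,[*q,.074]);cv2.circle(im["pixels"],tuple(u.round().astype(int)),1,(255,0,255),-1)
p=np.vstack([cv2.resize(a["pixels"][170:390,60:500],None,fx=1.6,fy=1.6),cv2.resize(b["pixels"][140:280,160:600],None,fx=1.6,fy=1.6)])
cv2.imwrite("pics/end.png",p[:,:,::-1])
E
```

```text
time_s: 24.58
tcp_pos: [0.3916, -0.0222, 0.2603]
ee_rot: [-2.892, 1.212, -0.019]
contact_force: [-0.2, -0.7, -0.5]
gripper_width: 0.0854
```

View pics/end.png

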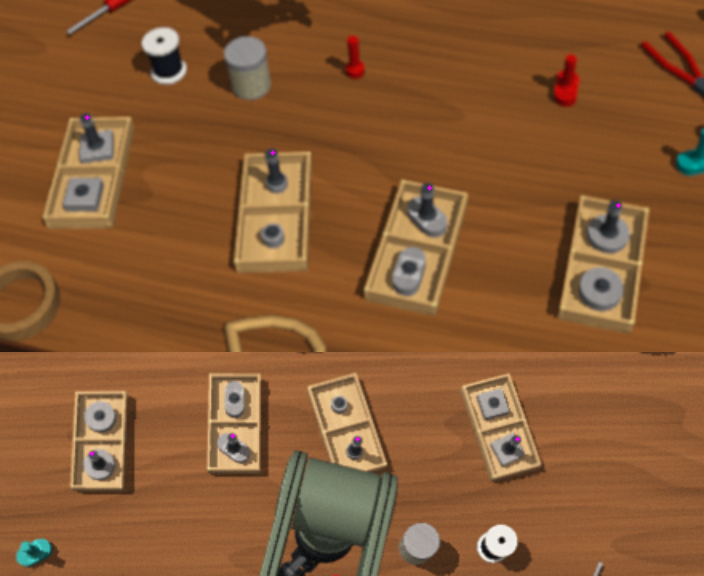

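All four punches stand upright in the empty halves of their own boxes. Their shank tops match the expected slot-centre marks in both views, and the jar and reel are where they were. I hand it in.

```bash
python3 -c "
from rig import *
print(job_done(), get_obs()['time_s'])"
```

```text
the job is handed in; nothing more can be done
the job is handed in; nothing more can be done
```

I put the four steel punches into their own die boxes in the order small, large, square, oval. I released each one, backed the arm clear with the gripper open, and handed the job in at about 25 s of the 96 s allowed. No verdict was reported.

**Final check:** In the last scene and top pictures all four punches stand upright in the empty halves of the right boxes. Each shank top lies within a few millimetres of its expected slot centre in both views. The jar and the reel look unmoved by eye; I did not measure them again. The wrist force read about zero.

**What failed or disagreed:**
- **Oval box outline:** my automatic outline was wrong, so I took its slot position by hand. Wrist-view corners later agreed to about 3 mm.
- **Oval punch:** my first measurement was off by about 6–7 mm, and I corrected it from the wrist view before gripping.
- **Small box:** I did not re-measure this slot from the wrist view; it rests on the first top-view measurement and the final pictures.
- **Tool tilt:** the tool had drifted by about 0.01 rad by the last punch, well under the 0.12 rad limit, and I left it.

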